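Hold a glass jar in the kitchen's ratchet clamp

TASK

The clip-on lid of the glass jar is stuck, so hold the jar fast in the counter clamp for me while I work on it. First turn the winged lock collar until its wing lies in line with the clamp, on the locked mark with its cam nose towards the jar rest; then pump the clamp's trigger, moving the jaw by the trigger only and leaving jar and jaw untouched by hand, until the sprung pad presses the jar against the rest and has sunk in by about half of its travel, never close to all the way or the glass cracks. Finish while still holding the trigger squeezed like that, with the jar standing upright, and leave the pressure cooker, spatula and pot lid where they are.

Things in the scene. Friction and masses are not known exactly. Their poses are not given: they have to be found in the camera images.
- clamp: Fixed clamp on a wooden board, x ±65, y -220 to +230, 18 mm thick; origin under the board on its long axis. The jaw advances to +y. From -y: housing with trigger (y -190 to -105, 52 wide, 95 high), rod, jaw and pad (axis 70 high, rod reaches back to y -305), jar, V-shaped rest (back y 135, 88 high), lock collar (upright axis at x 0, y 170.5).
- trigger (a joint): Lever hinged about clamp x at clamp (0,-150,36) mm; rad. 0 released, leaning 0.16 from upright to -y; grows to 0.32 (stop) as the paddle is pushed to +y, about 34 mm, towards the grip post. A spring returns it (2 N at the paddle). The jaw moves about half as far as the paddle, about 14 mm (7 to 18) a full squeeze; let it right back and squeeze again for more.
- trigger_grip (a point): Middle of the trigger's black paddle, on the lever 105 mm from its hinge (about 140 mm above the counter). The paddle is 30 mm wide (clamp x), 12 mm thick, running 25 mm above and below this point. Pinch it across its 30 mm from above (free on both sides), or squeeze it with the grip post (68 mm over both when released).
- jaw (a joint): Advance of the toothed rod and jaw (7 mm tooth pitch) towards +y, m, 0 to 0.085. With the trigger let back it is held by friction of only 3.5 N: a pad pressing harder pushes the jaw back, so the trigger must stay squeezed.
- pad (a joint): How far the sprung rubber pad is sunk into the jaw, m: 0 = free, 0.016 = fully in. Spring 1 N per mm, so 8 mm means about 8 N on the jar; above 15 N the glass counts as crushed.
- pad_face (a point): Centre of the pad's front face (disc of 36 mm diameter facing clamp +y, 70 mm high). Free pad: at clamp y -41 mm plus the jaw's advance; it meets the seated jar at y +20 mm.
- jar: Clear glass jar with clip-on glass lid, loose on the clamp's board between pad and rest; 80 mm diameter, 119 mm high with its wire. Origin: centre of its underside. It starts up to 8 mm short of the rest and is pushed onto it by the pad; seated, its axis is at clamp y +60 mm.
- rest (a joint): How far the V-shaped jar rest has slid back from home towards +y, m: 0 = home, 0.009 = end. Unless the collar is locked, it gives way under about 1 N, and once slid back it blocks the collar's cam nose; a weak spring brings it home.
- collar (a joint): Captive lock collar, upright axis, rad, counter-clockwise from above. 0: cam nose points along clamp -x. Locked mark at 1.571: wing in line with the clamp's long axis, nose to -y behind the rest, at the black line on the rest's top. It turns on past the mark to a stop at 1.90. Friction 0.08 N m; stays where left.
- collar_grip (a point): On the collar's axis, at the height to grip its wing (113 mm above the counter). The wing is an upright plate 12 mm thick, running (in this point's x) from -31 mm (the side of the cam nose) to +25 mm, from 85 to 125 mm above the counter. The point turns with the collar.
- cooker: Bystander: empty steel pressure cooker, 210 mm diameter, 130 mm high, black handles. Origin: centre of its underside.
- spatula: Bystander: wooden spatula, 280 mm long, lying on the counter.
- potlid: Bystander: aluminium pot lid of 190 mm diameter standing upright in a wooden stand, 207 mm high. Origin: centre of the stand's underside.
- grip_post (a point): Top of the fixed rubber grip post that the trigger is squeezed towards, 165 mm high at clamp x 0, y -112 mm; the post is 16 mm in clamp x and 14 mm in y.
Not all that is in view belongs to the job. What is meant by the jar is not purple, and is the smaller of those in its own colour.

How it is judged:
By the outcome, as a careful person would: the job done as asked, in the order asked, and still so for the second after the job is handed in, while the arm keeps its last pose, push and grip.
It also fails if it takes over 64 s, if anything falls off the work surface, if the arm or the gripper's body presses on something with over 40 N, if the wrist force passes 120 N, or if a joint passes its speed limit or range.

ROBOT

A 6-joint arm with a two-finger parallel gripper is mounted at the origin on the work surface. World frame = base frame: x ahead of the robot, y to its left, z up, the work surface at z = 0. Lengths are in m, angles in degrees, forces in N, time in s.
With the tool pointing down it reaches from about 0.25 to 0.725 m from the base axis. Payload 9.7 kg.
Tool frame: the origin (TCP) lies midway between the tips of the shut fingers; the grasp point (between the pads) lies 19 mm behind it (bot.pinch_z is the distance from the TCP to the grasp point, in m); z points along the fingers, x is the direction in which the jaws open and shut, and the axes are right-handed (so a half turn about z gives the same grasp; the last joint's range is limited). The gripper opens to 85 mm and grips with 20 to 120 N. Pads are 22 mm wide; open, the fingers measure 114 mm over their backs; the gripper's body (76 mm by 85 mm) begins 54 mm behind the grasp point. The pads swing forward as they close: fully open they stand 13 mm farther back than shut.
Start: joints at [-72.078, 4.979, 10.078, 95.1, 0, 90], TCP at [0.169, -0.523, 0.231] pointing down, gripper open.
Joint ranges: [-179.16, 179.16], [-48.56, 103.87], [-65.8, 70.77], [-126.05, 130.52], [-82.76, 87.17], [-180, 180]. Speed limits (degrees/s): [127.2, 127.2, 147.25, 180, 180, 180].

INTERFACE

Orientations are given as [roll, pitch, yaw] about the fixed x, y, z axes, in that order (R = Rz(yaw) Ry(pitch) Rx(roll)).
In Python, from workcell import bot gives the robot as it stands. The module is installed in compiled form; this text tells all that it offers.
- The arm moves only by the shell command python3 -m pendant 'ROWS' [FORCE]. ROWS is JSON, a list of rows, each a list of 7 numbers: the shift along the tool's x, y, z scaled (see below), then the turn, a rotation vector about the tool's x, y, z scaled (see below), then the closure, from 0 (fully open) to 1 (shut). In form: [[tx, ty, tz, wx, wy, wz, jaw], ...]. A call has 1 to 12 rows; each row shifts and turns the pose as measured when the row begins, along the tool's axes as they then stand; what a row does not reach is not made up. The controller multiplies each number of a shift by 0.25 m and each number of a turn by pi rad. A row lasts 1/10 s, in which the tool goes at most 50 mm and 8.59 degrees, less where a joint would pass 70% of its speed; a pose out of reach is approached as far as the arm can. A call with a number of a shift or a turn outside -1 to 1 is refused whole. A call with a gripper value outside its range is refused whole. The fingers move at their own pace and stop on an object; FORCE is the grip in N (left out, the last holds). Time passes only in rows, so rows that do not move let the fingers close. It gives the time, the measured TCP pose, the force and the opening at its end, in the units of the state.
- bot.get_obs(): the state, without advancing time (a new reading comes with each control period).
- bot.camera(name): name is "scene" or "side" or "wrist"; returns the picture (420x560x3 uint8, red, green, blue); there is no depth.
- bot.calibration(name): a dict with "intrinsics" (3x3 intrinsics, pixels), "k1" (the pictures are not rectified: a ray, as slopes to the right and down, at radius r is drawn at 1 + k1 r^2 times it, then the intrinsics apply), "xyz" and "attitude" of the camera in the world. Camera axes: x right, y up, looking along -z (the intrinsics and any distortion apply to the point x, -y, -z); pixel columns grow to the right and rows downward; lengths in m; the calibration is good to about 2 mm. A picture is of the moment at which its call begins: read the wrist's pose just before it. calibration takes no time and is no camera call; for the wrist camera it gives the pose at the moment of the call.
- bot.job_done(): hands the job in, once; it reports no verdict.
The state is a dict: "time": time; "q": joint angles; "qd": joint speeds; "joint_efforts": joint torques, N m; "ee_pos": TCP position; "tcp_rot": TCP orientation; "wrist_force": force on the tool from outside, world axes, zero at the start; "torque": the same for the moment, N m; "opening": finger opening in m.
Only numpy, scipy, OpenCV 4.12 (cv2) and the standard library are available. Lean on these libraries where they do the work, as an engineer would, in place of code of your own. Each camera call takes 0.05 s, during which the arm holds its last target.

## Working session

There is one attempt and no reset: what is moved stays moved. The work goes in short steps, Python scripts to look and compute and a shell command to move; the robot and the scene stay as the last step left them, time stands still between calls to the robot, and variables do not carry over. Pictures are saved under pics/ and viewed, and the job is handed in when it is done.

```bash
mkdir -p pics; cat > h.py <<'E'
import numpy as np, cv2
from scipy.spatial.transform import Rotation as R
from workcell import bot
def snap(n,f):
    im=bot.camera(n); cv2.imwrite('pics/'+f,im[:,:,::-1]); return im
def rot(a): return R.from_euler('xyz',a,degrees=True).as_matrix()
E
python3 - <<'E'
from h import *
print(bot.get_obs())
for n in ("scene","side","wrist"):
    print(n,bot.calibration(n)); snap(n,n+'0.png')
E
```

```text
{'time': 0.0, 'q': array([-7.20780512e+01,  5.01049522e+00,  1.00334392e+01,  9.50986901e+01,
       -1.09514905e-03,  8.99992138e+01]), 'qd': array([-0.04525579, -0.00226487, -0.04240914, -0.01498931,  0.08091857,
        0.02723695]), 'joint_efforts': array([-2.27400749e-03, -5.20392072e+01,  4.64801180e+01,  1.64211314e-02,
       -1.27122858e-04,  5.30983641e-06]), 'ee_pos': array([ 0.16917072, -0.52309513,  0.23057978]), 'tcp_rot': array([ 1.79998906e+02,  7.57461671e-02, -7.20772650e+01]), 'wrist_force': array([-0.53728861, -0.37526161, -0.46061841]), 'torque': array([-0.00834355,  0.04972526, -0.02524097]), 'opening': 0.08556269121644501}
scene {'intrinsics': array([[435.98321817,   0.        , 286.2817384 ],
       [  0.        , 435.98321817, 206.15166581],
       [  0.        ,   0.        ,   1.        ]]), 'k1': 0.021855811203408265, 'xyz': array([1.07558273, 0.80389374, 1.12709307]), 'attitude': array([ 45.26402233,  -0.2299926 , 146.52897789])}
side {'intrinsics': array([[540.47901574,   0.        , 277.60677548],
       [  0.        , 540.47901574, 196.99768677],
       [  0.        ,   0.        ,   1.        ]]), 'k1': 0.002869253641141042, 'xyz': array([-0.36936362,  0.87518874,  1.28577981]), 'attitude': array([ 4.73556139e+01,  2.17171675e-02, -1.33827986e+02])}
wrist {'intrinsics': array([[350.4596298 ,   0.        , 274.63045248],
       [  0.        , 350.4596298 , 209.11047001],
       [  0.        ,   0.        ,   1.        ]]), 'k1': -0.09004129898087639, 'xyz': array([ 0.24160783, -0.49903981,  0.37262261]), 'attitude': array([-17.39907078,   0.10522318, -72.09296224])}
```

View pics/scene0.png

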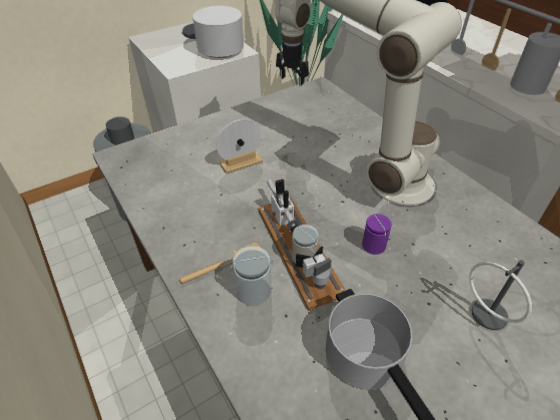

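View pics/side0.png

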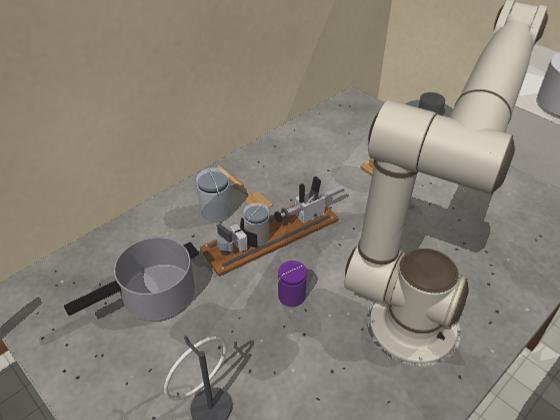

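View pics/wrist0.png

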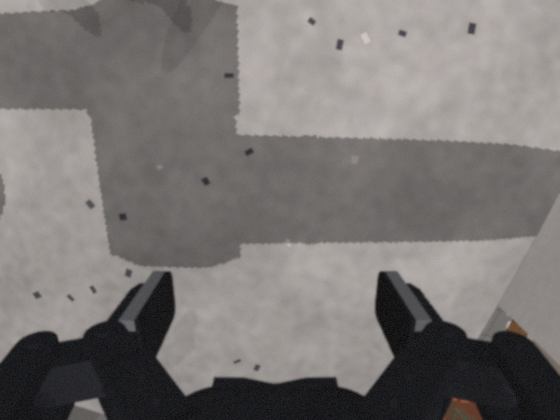

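The jar on the board (scene ~305,240) is the small glass one; the bigger glass jar and the purple one are decoys. I'll enlarge the clamp in both views.

```bash
python3 - <<'E'
import cv2
a=cv2.imread('pics/scene0.png')[170:320,240:370]
b=cv2.imread('pics/side0.png')[165:285,190:350]
cv2.imwrite('pics/za.png',cv2.resize(a,None,fx=4,fy=4,interpolation=cv2.INTER_CUBIC))
cv2.imwrite('pics/zb.png',cv2.resize(b,None,fx=5,fy=5,interpolation=cv2.INTER_CUBIC))
E
```

```text
(no output)
```

View pics/za.png

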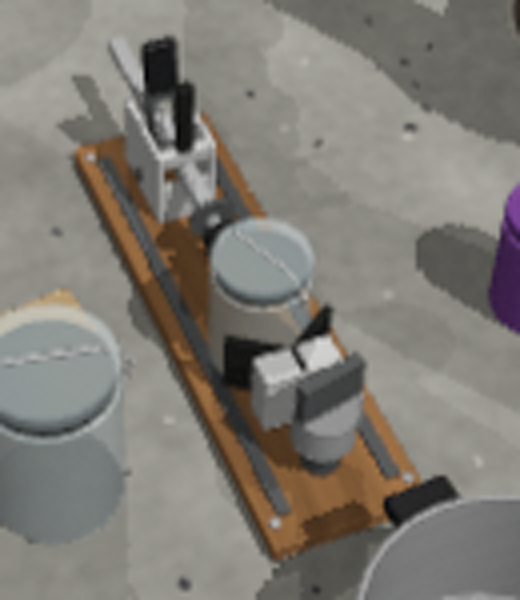

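View pics/zb.png

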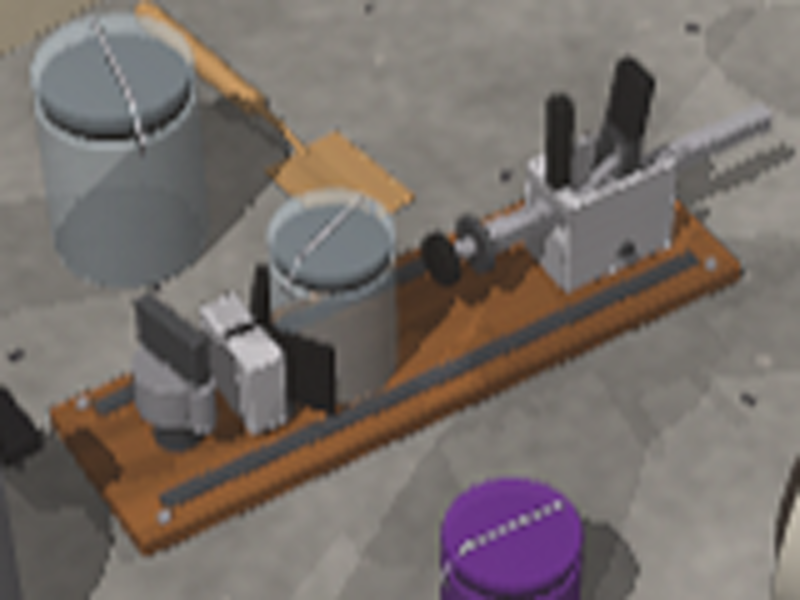

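The clamp runs from its collar end (near the cooker) to the trigger end further from it; wing is at zoom (335,385) scene / (170,340) side. I'll triangulate board corners and the wing.

```bash
cat >> h.py <<'E'
CAL={}
def ray(cal,u,v):
    K=cal['intrinsics'];k=cal['k1']
    d=np.array([(u-K[0,2])/K[0,0],(v-K[1,2])/K[1,1]]); s=d.copy()
    for _ in range(20): s=d/(1+k*(s@s))
    M=rot(cal['attitude']); r=M@np.array([s[0],-s[1],-1]); return cal['xyz'],r
def onz(cal,u,v,z):
    o,r=ray(cal,u,v); return o+r*(z-o[2])/r[2]
def proj(cal,P):
    M=rot(cal['attitude']); c=M.T@(np.asarray(P)-cal['xyz']); s=np.array([c[0],-c[1]])/-c[2]
    s=s*(1+cal['k1']*(s@s)); K=cal['intrinsics']; return K[0,0]*s[0]+K[0,2],K[1,1]*s[1]+K[1,2]
E
python3 - <<'E'
from h import *
s=bot.calibration('scene');d=bot.calibration('side')
A=lambda x,y,z:print('sc',(x,y),onz(s,x/4+240,y/4+170,z).round(4))
B=lambda x,y,z:print('sd',(x,y),onz(d,x/5+190,y/5+165,z).round(4))
A(77,150,.018);A(270,545,.018);A(415,475,.018)
B(742,266,.018);B(147,543,.018);B(52,412,.018)
print('wing top ends');A(299,390,.125);A(362,358,.125);B(137,296,.125);B(210,345,.125)
print('paddle top');A(160,42,.165);B(635,65,.165);print('post');A(186,86,.165);B(560,97,.165)
E
```

```text
sc (77, 150) [ 0.5398 -0.175   0.018 ]
sc (270, 545) [0.6325 0.2546 0.018 ]
sc (415, 475) [0.505  0.2651 0.018 ]
sd (742, 266) [ 0.4092 -0.1513  0.018 ]
sd (147, 543) [0.5003 0.2832 0.018 ]
sd (52, 412) [0.6235 0.2593 0.018 ]
wing top ends
sc (299, 390) [0.5838 0.215  0.125 ]
sc (362, 358) [0.5284 0.2167 0.125 ]
sd (137, 296) [0.5785 0.2168 0.125 ]
sd (210, 345) [0.5172 0.2114 0.125 ]
paddle top
sc (160, 42) [ 0.4874 -0.1167  0.165 ]
sd (635, 65) [ 0.4864 -0.1194  0.165 ]
post
sc (186, 86) [ 0.499  -0.0599  0.165 ]
sd (560, 97) [ 0.4979 -0.0629  0.165 ]
```

Board axis is at about 78° (clamp yaw ≈ -12°), the collar axis near (.554,.217), and the wing lies roughly along world x. So the collar needs about +80° of turn. I'll rotate the tool to yaw ~90 and rise, checking the joint-6 direction first.

```bash
python3 -m pendant '[[0,0,-0.032,0,0,-0.047,0],[0,0,-0.032,0,0,-0.047,0],[0,0,-0.032,0,0,-0.047,0],[0,0,-0.032,0,0,-0.047,0],[0,0,-0.032,0,0,-0.047,0],[0,0,-0.032,0,0,-0.047,0],[0,0,-0.032,0,0,-0.047,0],[0,0,-0.032,0,0,-0.047,0],[0,0,-0.032,0,0,-0.047,0],[0,0,-0.032,0,0,-0.047,0]]'; python3 -c "
from h import *
print(bot.get_obs()['q'])"
```

```text
time: 1.15
ee_pos: [0.1689, -0.5223, 0.3093]
tcp_rot: [-179.5, 0.0, 14.0]
wrist_force: [0.4, 0.5, -0.7]
opening: 0.0853
[-7.20810561e+01  8.06252833e+00  2.23041709e+01  1.04776103e+02
 -6.65637453e-04  3.92899868e+00]
```

```bash
python3 -m pendant '[[0,0,0,0,0,-0.047,0],[0,0,0,0,0,-0.047,0],[0,0,0,0,0,-0.047,0],[0,0,0,0,0,-0.047,0],[0,0,0,0,0,-0.047,0],[0,0,0,0,0,-0.047,0],[0,0,0,0,0,-0.047,0],[0,0,0,0,0,-0.047,0],[0,0,0,0,0,-0.047,0]]'; cat > go.py <<'E'
# prints needed shift in tool axes (units of 0.25 m) and turn (units of pi)
from h import *
import sys
def need(p,yaw,tilt=None):
    o=bot.get_obs(); M=rot(o['tcp_rot']); d=M.T@(np.array(p)-o['ee_pos'])
    w=R.from_matrix(M.T@rot([180,0,yaw])).as_rotvec()
    print('shift mm',(d*1000).round(1),'units',(d/.25).round(4),'turn units',(w/np.pi).round(4),'pos',o['ee_pos'].round(4),'rot',o['tcp_rot'].round(2),'q',o['q'].round(1),'F',o['wrist_force'].round(1),'open',round(o['opening'],4),'t',o['time'])
if __name__=='__main__': need(list(map(float,sys.argv[1:4])),float(sys.argv[4]))
E
python3 go.py .40 .05 .32 90
```

```text
time: 2.05
ee_pos: [0.1689, -0.5223, 0.3081]
tcp_rot: [-179.8, -0.7, 91.3]
wrist_force: [0.3, -0.2, 1.5]
opening: 0.0853
shift mm [566.8 244.4  -6.1] units [ 2.2672  0.9776 -0.0243] turn units [-0.0012 -0.0037  0.0075] pos [ 0.1689 -0.5223  0.3081] rot [-179.8    -0.68   91.34] q [-72.1   8.2  22.3 104.8  -0.  -73.4] F [ 0.3 -0.2  1.5] open 0.0853 t 2.05
```

```bash
python3 -m pendant '[[0.16,0.07,0,0,0,0,0],[0.16,0.07,0,0,0,0,0],[0.16,0.07,0,0,0,0,0],[0.16,0.07,0,0,0,0,0],[0.16,0.07,0,0,0,0,0],[0.16,0.07,0,0,0,0,0],[0.16,0.07,0,0,0,0,0],[0.16,0.07,0,0,0,0,0],[0.16,0.07,0,0,0,0,0],[0.16,0.07,0,0,0,0,0],[0.16,0.07,0,0,0,0,0],[0.16,0.07,0,0,0,0,0]]'; python3 go.py .40 .1 .32 90; python3 -c "
from h import *
snap('wrist','w1.png')"
```

```text
time: 3.25
ee_pos: [0.368, -0.0223, 0.3096]
tcp_rot: [-179.8, -1.0, 91.2]
wrist_force: [1.1, -0.4, -0.3]
opening: 0.0855
shift mm [121.8  34.5  -8.3] units [ 0.4872  0.1381 -0.0333] turn units [-0.0014 -0.0057  0.0066] pos [ 0.368  -0.0223  0.3096] rot [-179.76   -1.03   91.19] q [ -4.2 -16.4  -0.6 106.1   1.   -5.4] F [ 1.1 -0.4 -0.3] open 0.0855 t 3.25
```

View pics/w1.png

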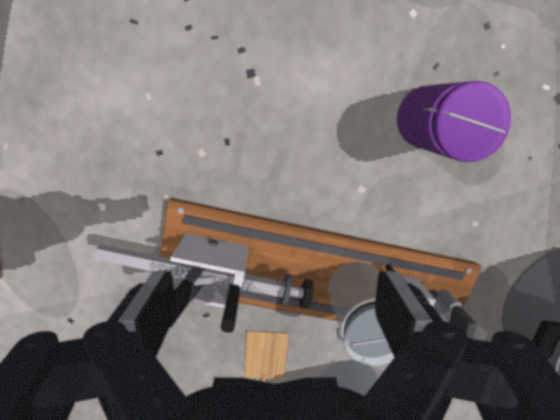

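The wrist view shows the two robot-side board corners (~170,201 and 478,264), but fingers hide the collar. Moving the tool outward and +y puts the collar in the upper half of the image.

```bash
python3 -m pendant '[[0.12,0.16,0,0,0,0,0],[0.12,0.16,0,0,0,0,0],[0.12,0.16,0,0,0,0,0],[0.12,0.16,0,0,0,0,0],[0.12,0.16,0,0,0,0,0],[0,0.16,0,0,0,0,0],[0,0,0,0,0,0,0]]'; python3 go.py .40 .1 .32 90; python3 -c "
from h import *
print(bot.calibration('wrist'))
snap('wrist','w2.png')"
```

```text
time: 4.0
ee_pos: [0.6045, 0.1445, 0.3071]
tcp_rot: [-179.6, -1.1, 92.0]
wrist_force: [0.8, -0.5, -0.6]
opening: 0.0855
shift mm [ -37.2 -206.   -12.3] units [-0.1488 -0.8241 -0.0491] turn units [-0.0021 -0.0059  0.011 ] pos [0.6045 0.1445 0.3071] rot [-179.64   -1.07   91.97] q [ 12.9  18.6  34.7 106.2   1.1  11. ] F [ 0.8 -0.5 -0.6] open 0.0855 t 4.0
{'intrinsics': array([[350.4596298 ,   0.        , 274.63045248],
       [  0.        , 350.4596298 , 209.11047001],
       [  0.        ,   0.        ,   1.        ]]), 'k1': -0.09004129898087639, 'xyz': array([0.52912207, 0.13999603, 0.44955577]), 'attitude': array([-16.95951056,  -1.09949404,  91.95262897])}
```

View pics/w2.png

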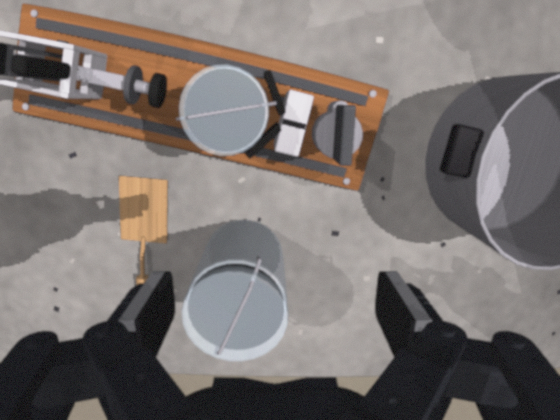

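Excellent view: all four board corners, the screws, wing (~345,135), pad (157,90), jar lid (224,110), paddle at left (35,65). I'll zoom for the corners and the wing.

```bash
python3 - <<'E'
import cv2
a=cv2.imread('pics/w2.png')
cv2.imwrite('pics/w2a.png',cv2.resize(a[60:200,240:400],None,fx=5,fy=5,interpolation=cv2.INTER_CUBIC))
cv2.imwrite('pics/w2b.png',cv2.resize(a[0:130,0:190],None,fx=4,fy=4,interpolation=cv2.INTER_CUBIC))
E
```

```text
(no output)
```

View pics/w2a.png

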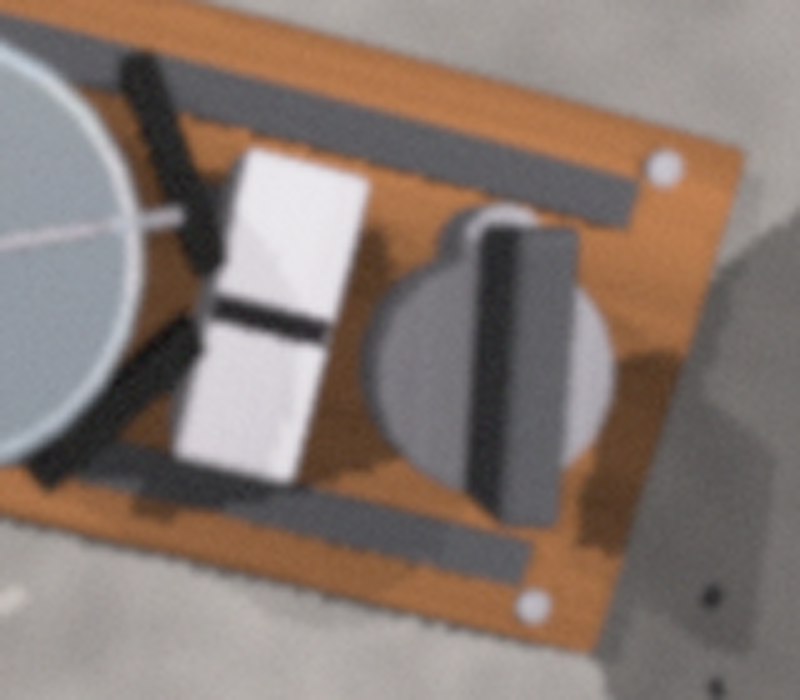

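View pics/w2b.png

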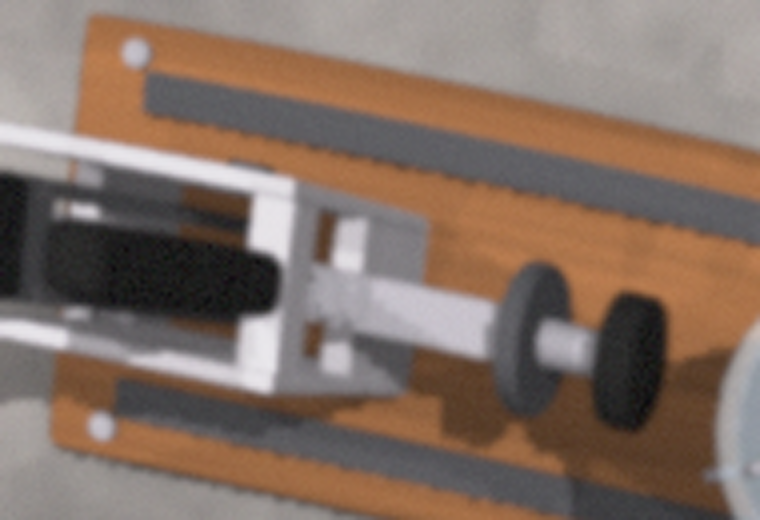

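```bash
python3 - <<'E'
from h import *
c=bot.calibration('wrist')
f=lambda x,y,s,ox,oy,z:onz(c,x/s+ox,y/s+oy,z)
rm=lambda x,y,z:f(x,y,5,240,60,z)
lm=lambda x,y,z:f(x,y,4,0,0,z)
C=[lm(92,16,.018),lm(52,446,.018),rm(595,650,.018),rm(745,152,.018)]
for k in C: print(k.round(4))
m0=(C[0]+C[1])/2; m1=(C[2]+C[3])/2
d=m1-m0; L=np.linalg.norm(d); u=d/L; print('L',L,'heading',np.degrees(np.arctan2(u[1],u[0])),'w',np.linalg.norm(C[0]-C[1]),np.linalg.norm(C[2]-C[3]))
ctr=(m0+m1)/2; org=ctr-u*.005; print('origin',org)
yaw=np.degrees(np.arctan2(u[1],u[0]))-90; x=np.array([u[1],-u[0],0]); print('yaw',yaw)
W=lambda X,Y,Z:(org[:2]+x[:2]*X/1000+u[:2]*Y/1000).round(4)
print('collar',W(0,170.5,0),'post',W(0,-112,0),'hinge',W(0,-150,0))
a=rm(548,230,.125);b=rm(528,523,.125);print('wing',a,b,np.degrees(np.arctan2(*(a-b)[[1,0]])),np.linalg.norm(a-b))
e=lm(240,0,0)
for n,p in (('post front edge',lm(280,285,.165)),):print(n,p)
j=rm(0,0,0)
E
python3 - <<'E'
E
```

```text
[ 0.4156 -0.1514  0.018 ]
[ 0.541 -0.178  0.018]
[0.6305 0.2603 0.018 ]
[0.5064 0.2851 0.018 ]
L 0.4466344471055105 heading 78.35377886191145 w 0.1282298738511386 0.1266075631391049
origin [0.52234212 0.04911197 0.018     ]
yaw -11.64622113808855
collar [0.5568 0.2161] post [ 0.4997 -0.0606] hinge [ 0.4921 -0.0978]
wing [0.52696948 0.21425704 0.125     ] [0.58071451 0.21520314 0.125     ] -178.99149906380393 0.05375336214782952
post front edge [ 0.50530827 -0.01670231  0.165     ]
```

Collar axis ≈ (.5565,.2153), wing nose heading ≈181°, i.e. the collar is at about +13°. It needs ≈77° counter-clockwise. Moving above it.

```bash
python3 go.py .5565 .2153 .20 91
```

```text
shift mm [ 70.3 -43.1 110.3] units [ 0.2814 -0.1723  0.4411] turn units [-0.0018 -0.0061  0.0054] pos [0.6026 0.1444 0.3087] rot [-179.69   -1.11   91.96] q [ 12.9  18.3  34.5 106.3   1.1  11. ] F [-0.7  1.  -0.1] open 0.0855 t 4.05
```

```bash
python3 -m pendant '[[0.14,-0.085,0.05,-0.002,-0.006,0.005,0.5],[0.14,-0.085,0.1,0,0,0,0.5],[0,0,0.14,0,0,0,0.5],[0,0,0.14,0,0,0,0.5],[0,0,0,0,0,0,0.5]]' 40; python3 go.py .5565 .2153 .094 91
```

```text
time: 4.55
ee_pos: [0.5539, 0.2134, 0.2009]
tcp_rot: [179.8, -0.1, 90.9]
wrist_force: [-0.5, -1.4, 0.4]
opening: 0.0428
shift mm [  1.7   2.2 106.9] units [0.007  0.0087 0.4276] turn units [ 0.0012 -0.0003 -0.0006] pos [0.5539 0.2134 0.2009] rot [ 1.7978e+02 -5.0000e-02  9.0890e+01] q [21.1 10.3 12.6 92.1 -0.  20.2] F [-0.5 -1.4  0.4] open 0.0428 t 4.55
```

```bash
python3 -m pendant '[[0.009,0.011,0.1,0,0,0,0.5],[0,0,0.1,0,0,0,0.5],[0,0,0.1,0,0,0,0.5],[0,0,0.1,0,0,0,0.5],[0,0,0.02,0,0,0,0.5],[0,0,0,0,0,0,0.5]]'; python3 go.py .5565 .2153 .094 91;python3 -c "
from h import *
a=snap('wrist','w3.png')"
```

```text
time: 5.15
ee_pos: [0.5588, 0.214, 0.109]
tcp_rot: [178.9, -0.4, 90.7]
wrist_force: [-0.4, 1.0, -0.1]
opening: 0.0427
shift mm [ 1.3 -2.6 14.9] units [ 0.005  -0.0105  0.0597] turn units [ 0.006  -0.002  -0.0016] pos [0.5588 0.214  0.109 ] rot [178.92  -0.36  90.71] q [21.   9.7  1.8 80.9 -0.  20.3] F [-0.4  1.  -0.1] open 0.0427 t 5.15
```

View pics/w3.png

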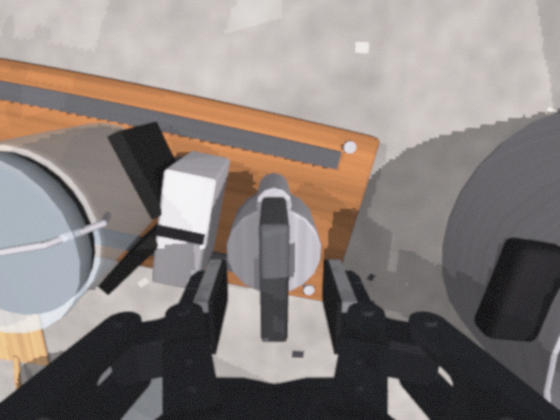

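The wing (275,270) is centred between the fingers. Going down the last 15 mm and gripping gently.

```bash
python3 -m pendant '[[0.004,-0.008,0.035,0.005,-0.002,0,0.5],[0,0,0.028,0,0,0,0.5],[0,0,0,0,0,0,0.5]]' 40; python3 go.py .5565 .2153 .094 91; python3 -m pendant '[[0,0,0,0,0,0,1],[0,0,0,0,0,0,1],[0,0,0,0,0,0,1],[0,0,0,0,0,0,1],[0,0,0,0,0,0,1]]' 40;python3 go.py .5565 .2153 .094 91
```

```text
time: 5.5
ee_pos: [0.5588, 0.2156, 0.0971]
tcp_rot: [179.6, -0.1, 90.7]
wrist_force: [-0.1, 0.2, -0.3]
opening: 0.0427
shift mm [-0.3 -2.3  3.1] units [-0.001  -0.0093  0.0124] turn units [ 0.0025 -0.0005 -0.0018] pos [0.5588 0.2156 0.0971] rot [ 1.7956e+02 -1.0000e-01  9.0680e+01] q [21.1 10.6  1.5 80.4 -0.1 20.4] F [-0.1  0.2 -0.3] open 0.0427 t 5.5
time: 6.0
ee_pos: [0.559, 0.2137, 0.0977]
tcp_rot: [179.6, 0.1, 90.6]
wrist_force: [-0.1, -0.3, -1.7]
opening: 0.0116
shift mm [ 1.6 -2.5  3.6] units [ 0.0065 -0.01    0.0145] turn units [ 0.0025  0.0006 -0.0022] pos [0.559  0.2137 0.0977] rot [1.7956e+02 1.0000e-01 9.0610e+01] q [21.  10.6  1.6 80.6 -0.2 20.4] F [-0.1 -0.3 -1.7] open 0.0116 t 6.0
```

```bash
python3 -m pendant '[[0,-0.002,0,0,0,-0.03,1],[0,-0.002,0,0,0,-0.03,1],[0,-0.002,0,0,0,-0.03,1],[0,0,0,0,0,-0.03,1],[0,0,0,0,0,-0.03,1]]'; python3 go.py .5565 .2153 .094 168.35
```

```text
time: 6.5
ee_pos: [0.5589, 0.2139, 0.0977]
tcp_rot: [179.5, 0.3, 118.5]
wrist_force: [0.4, -1.8, -0.4]
opening: 0.0113
shift mm [ 2.4 -1.4  3.6] units [ 0.0097 -0.0058  0.0145] turn units [ 0.0019  0.0028 -0.2771] pos [0.5589 0.2139 0.0977] rot [179.5    0.31 118.47] q [21.1 10.5  1.4 80.4 -0.2 -7.4] F [ 0.4 -1.8 -0.4] open 0.0113 t 6.5
```

```bash
python3 -m pendant '[[0,0,0,0,0,-0.03,1],[0,0,0,0,0,-0.03,1],[0,0,0,0,0,-0.03,1],[0,0,0,0,0,-0.03,1],[0,0,0,0,0,-0.03,1],[0,0,0,0,0,-0.03,1],[0,0,0,0,0,-0.03,1],[0,0,0,0,0,-0.03,1],[0,0,0,0,0,-0.03,1],[0,0,0,0,0,0,1]]'; python3 go.py .5565 .2153 .094 168.35; python3 -c "
from h import *
a=snap('wrist','w4.png')"
```

```text
time: 7.5
ee_pos: [0.5587, 0.2138, 0.0976]
tcp_rot: [179.9, 0.5, 169.1]
wrist_force: [1.1, -1.8, -0.1]
opening: 0.0114
shift mm [2.4 1.1 3.6] units [0.0097 0.0042 0.0144] turn units [0.0007 0.0027 0.0043] pos [0.5587 0.2138 0.0976] rot [179.88   0.49 169.13] q [ 21.   10.5   1.4  80.4  -0.2 -58.1] F [ 1.1 -1.8 -0.1] open 0.0114 t 7.5
```

View pics/w4.png

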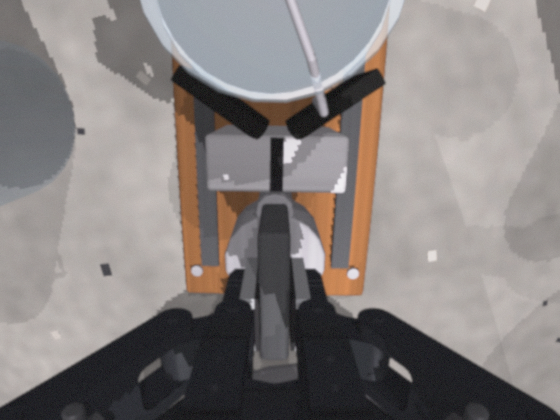

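The nose points at the black line on the rest (278,165) and the wing lies on the board's centre line; yaw 169.1 against 168.35, low forces. Releasing and rising. I'll turn the tool half a turn so the camera faces the jaw and pad for the trigger work.

```bash
python3 -m pendant '[[0,0,0,0,0,0,0.4],[0,0,0,0,0,0,0.4],[0,0,0,0,0,0,0.4],[0,0,-0.05,0,0,0,0.4],[0,0,-0.15,0,0,0,0.4],[0,0,-0.2,0,0,0,0.2],[0,0,-0.2,0,0,0,0]]'; python3 -m pendant '[[0,0,-0.05,0,0,0.0475,0],[0,0,0,0,0,0.0475,0],[0,0,0,0,0,0.0475,0],[0,0,0,0,0,0.0475,0],[0,0,0,0,0,0.0475,0],[0,0,0,0,0,0.0475,0],[0,0,0,0,0,0.0475,0],[0,0,0,0,0,0.0475,0],[0,0,0,0,0,0.0475,0],[0,0,0,0,0,0.0475,0]]';  python3 -m pendant '[[0,0,0,0,0,0.0475,0],[0,0,0,0,0,0.0475,0],[0,0,0,0,0,0.0475,0],[0,0,0,0,0,0.0475,0],[0,0,0,0,0,0.0475,0],[0,0,0,0,0,0.0475,0],[0,0,0,0,0,0.0475,0],[0,0,0,0,0,0.0475,0],[0,0,0,0,0,0.0475,0],[0,0,0,0,0,0.0475,0],[0,0,0,0,0,0.0475,0]]'; python3 go.py .488 -.114 .26 -11.65
```

```text
time: 8.25
ee_pos: [0.5542, 0.2132, 0.2471]
tcp_rot: [-179.8, -0.1, 168.5]
wrist_force: [1.6, 0.4, -0.3]
opening: 0.0777
time: 9.25
ee_pos: [0.5551, 0.2142, 0.2825]
tcp_rot: [178.9, -0.5, 82.3]
wrist_force: [0.5, -0.3, 0.2]
opening: 0.0857
time: 10.35
ee_pos: [0.5535, 0.2144, 0.2958]
tcp_rot: [-179.1, -1.6, -12.3]
wrist_force: [0.9, 0.9, 0.8]
opening: 0.0853
shift mm [  4.6 335.3  30.5] units [0.0186 1.3413 0.1221] turn units [-0.0051 -0.0089 -0.0033] pos [0.5535 0.2144 0.2958] rot [-179.08   -1.6   -12.26] q [ 2.120e+01  1.140e+01  2.450e+01  1.013e+02 -1.000e-01  1.235e+02] F [0.9 0.9 0.8] open 0.0853 t 10.35
```

```bash
python3 -m pendant '[[0,0.165,0,-0.005,-0.009,-0.003,0],[0,0.165,0,0,0,0,0],[0,0.165,0,0,0,0,0],[0,0.165,0,0,0,0,0],[0,0.165,0,0,0,0,0],[0,0.165,0,0,0,0,0],[0,0.165,0,0,0,0,0],[0.018,0.165,0.12,0,0,0,0],[0,0,0,0,0,0,0]]'; python3 go.py .4886 -.1141 .121 -11.65; python3 -c "
from h import *
a=snap('wrist','w5.png')"
```

```text
time: 11.25
ee_pos: [0.4849, -0.1175, 0.2739]
tcp_rot: [-179.9, -0.5, -12.1]
wrist_force: [1.0, 0.5, -0.2]
opening: 0.0854
shift mm [  1.6  -4.  153. ] units [ 0.0063 -0.0158  0.6118] turn units [-0.0003 -0.0027 -0.0026] pos [ 0.4849 -0.1175  0.2739] rot [-179.94   -0.49  -12.12] q [-13.7  -1.4   8.4  99.2   0.1  88.5] F [ 1.   0.5 -0.2] open 0.0854 t 11.25
```

View pics/w5.png

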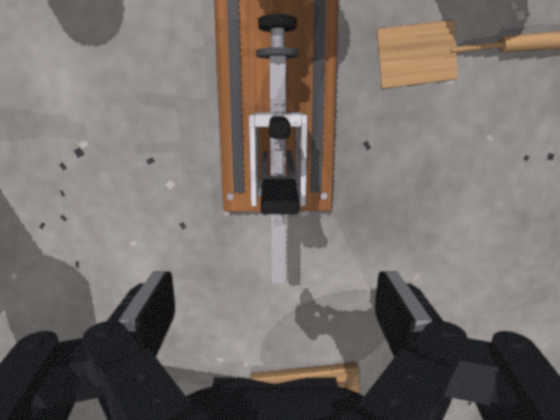

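The paddle is at (280,195), post (280,127), pad (277,22). Checking the prediction against these pixels.

```bash
cat >> h.py <<'E'
ORG=np.array([.5223,.0491]);YAW=-11.65
def W(X,Y,Z):
    c,s=np.cos(np.radians(YAW)),np.sin(np.radians(YAW)); return np.array([ORG[0]+(c*X-s*Y)/1000,ORG[1]+(s*X+c*Y)/1000,Z/1000])
def toclamp(P):
    c,s=np.cos(np.radians(YAW)),np.sin(np.radians(YAW)); d=(np.asarray(P)[:2]-ORG)*1000; return np.array([c*d[0]+s*d[1],-s*d[0]+c*d[1]])
E
python3 - <<'E'
from h import *
c=bot.calibration('wrist')
for n,p in dict(paddletop=W(0,-171,164),post=W(0,-112,165),pad=W(0,-41,70),screw=W(-55,-210,18),boardcornerL=W(-65,-220,18),BR=W(65,-220,18)).items(): print(n,np.round(proj(c,p),1))
E
```

```text
paddletop [277.2 208.4]
post [276.8 129.6]
pad [274.5  44.3]
screw [229.1 204.1]
boardcornerL [221.2 212.2]
BR [329.3 211. ]
```

```bash
python3 - <<'E'
from h import *
c=bot.calibration('wrist')
for n,(u,v,z) in dict(padfront=(277,15,.07),padface2=(277,13,.088),padback=(277,31,.088),jawdisc=(277,52,.07),rodend=(279,283,.07),b=(221,212,.018),post=(280,118,.165),padA=(280,181,.165),padB=(280,212,.165)).items(): print(n,toclamp(onz(c,u,v,z)).round(1))
a=cv2.imread('pics/w5.png'); cv2.imwrite('pics/w5z.png',cv2.resize(a[0:300,210:350],None,fx=2.6,fy=2,interpolation=cv2.INTER_CUBIC))
cv2.imwrite('pics/w5z.png',cv2.resize(a[0:220,200:360],None,fx=3.6,fy=2.7,interpolation=cv2.INTER_CUBIC))
E
```

```text
padfront [  2.4 -15.5]
padface2 [  2.1 -17.8]
padback [  2.  -32.6]
jawdisc [  2.2 -47.8]
rodend [   3.  -287.4]
b [ -65.2 -219.8]
post [   2.3 -104. ]
padA [   2.2 -149.5]
padB [   2.1 -173.6]
```

View pics/w5z.png

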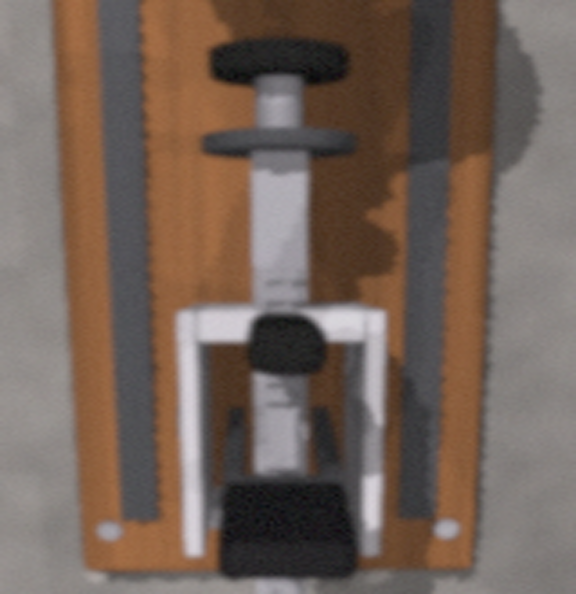

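Rod end and pad position show the jaw already advanced about 20 mm. Descending over the paddle with fingers open.

```bash
python3 -m pendant '[[0.01,-0.016,0.1,0,-0.003,-0.002,0],[0,0,0.16,0,0,0,0],[0,0,0.16,0,0,0,0],[0,0,0.1,0,0,0,0],[0,0,0.05,0,0,0,0],[0,0,0,0,0,0,0]]' 25; python3 go.py .4886 -.1141 .124 -11.65; python3 -c "
from h import *
a=snap('wrist','w6.png')"
```

```text
time: 11.9
ee_pos: [0.4933, -0.1089, 0.1392]
tcp_rot: [-179.8, -0.8, -11.7]
wrist_force: [-0.1, -0.8, 0.6]
opening: 0.0854
shift mm [-3.8  6.1 15.1] units [-0.0152  0.0245  0.0605] turn units [-0.0009 -0.0047 -0.    ] pos [ 0.4933 -0.1089  0.1392] rot [-179.84   -0.84  -11.65] q [-12.5  -2.9  -8.1  84.    0.2  89.1] F [-0.1 -0.8  0.6] open 0.0854 t 11.9
```

View pics/w6.png

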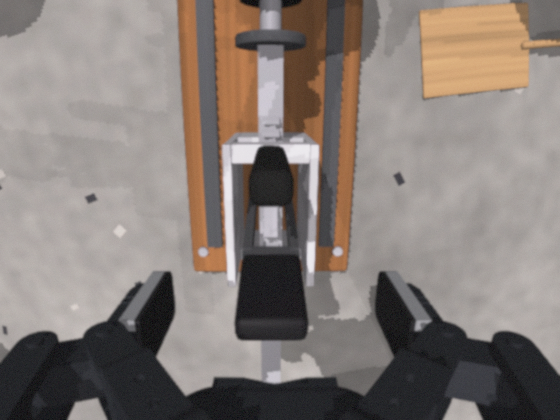

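Paddle (272,325) sits between the fingers (mid ~275). Adjusting, lowering and pinching.

```bash
python3 -m pendant '[[-0.008,0.022,0.03,-0.001,-0.004,0,0],[0,0,0.03,0,0,0,0],[0,0,0,0,0,0,0.4],[0,0,0,0,0,0,0.5]]' 25; python3 go.py .4886 -.1141 .124 -11.65;python3 -m pendant '[[0,0,0,0,0,0,0.9],[0,0,0,0,0,0,0.9],[0,0,0,0,0,0,0.9],[0,0,0,0,0,0,0.9]]'; python3 go.py .4886 -.1141 .124 -11.65; python3 -c "
from h import *
a=snap('side','s1.png')
snap('wrist','w7.png')
b=a[165:285,190:350]
cv2.imwrite('pics/s1z.png',cv2.resize(b[:,:,::-1],None,fx=5,fy=5,interpolation=cv2.INTER_CUBIC))"
```

```text
time: 12.35
ee_pos: [0.493, -0.1145, 0.129]
tcp_rot: [180.0, -0.5, -11.6]
wrist_force: [0.5, -0.3, 0.4]
opening: 0.0587
shift mm [-4.4  0.5  5. ] units [-0.0178  0.0018  0.02  ] turn units [ 0.0002 -0.0028  0.0001] pos [ 0.493  -0.1145  0.129 ] rot [179.96  -0.5  -11.63] q [-13.1  -2.4  -8.7  83.2  -0.   88.6] F [ 0.5 -0.3  0.4] open 0.0587 t 12.35
time: 12.75
ee_pos: [0.4905, -0.1141, 0.1302]
tcp_rot: [180.0, -0.3, -11.7]
wrist_force: [1.7, -0.1, -3.9]
opening: 0.0293
shift mm [-1.9  0.3  6.1] units [-0.0075  0.0014  0.0246] turn units [ 0.0002 -0.0014 -0.    ] pos [ 0.4905 -0.1141  0.1302] rot [179.96  -0.25 -11.65] q [-13.1  -2.5  -8.7  83.5  -0.   88.6] F [ 1.7 -0.1 -3.9] open 0.0293 t 12.75
```

View pics/s1z.png

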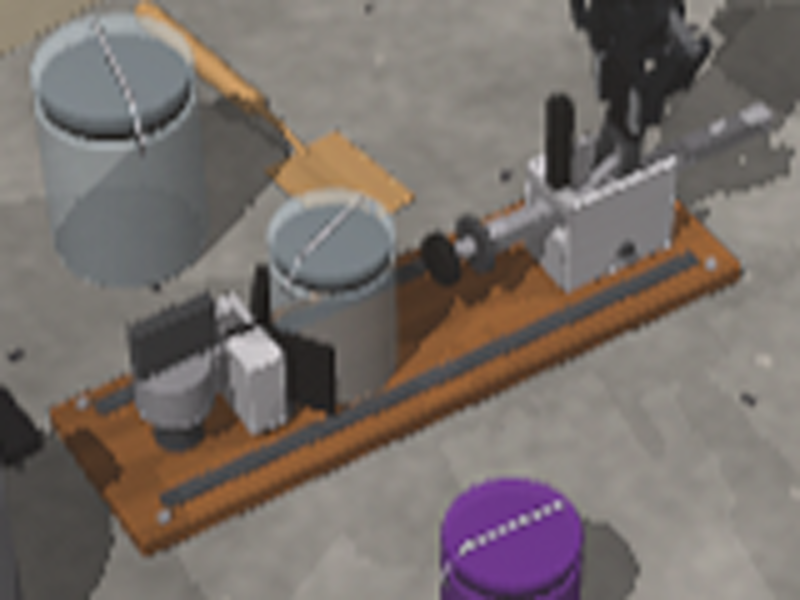

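View pics/w7.png

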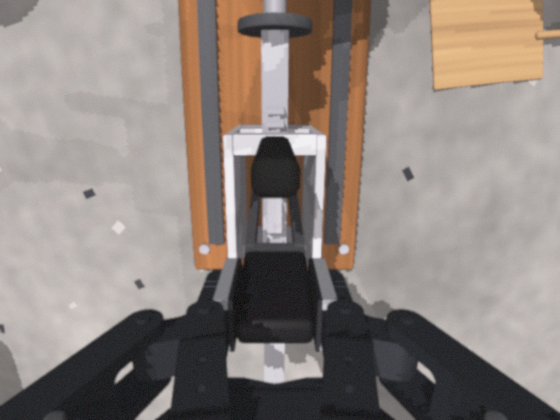

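Pinched on the paddle; in the side view the pad is at zoom (441,259), jaw disc (470,245), with free space to the jar. First squeeze.

```bash
cat > pm.py <<'E'
from h import *
import sys
d=bot.calibration('side')
def ypos(u,v,X=0,Z=70):
    ys=np.arange(-150,100,.25); P=np.array([proj(d,W(X,y,Z)) for y in ys]); e=np.hypot(*(P-[u,v]).T); i=e.argmin(); return ys[i],e[i]
if __name__=='__main__':
    a=list(map(float,sys.argv[1:]))
    for k in range(0,len(a),2): print(a[k:k+2],ypos(a[k]/5+190,a[k+1]/5+165))
E
python3 pm.py 441 259 470 245
python3 -m pendant '[[0,-0.02,0,0,0,0,0.9],[0,-0.02,0,0,0,0,0.9],[0,-0.02,0,0,0,0,0.9],[0,-0.02,0,0,0,0,0.9],[0,-0.02,0,0,0,0,0.9],[0,0,0,0,0,0,0.9]]' ; python3 go.py .4886 -.1141 .124 -11.65
```

```text
[441.0, 259.0] (np.float64(-26.25), np.float64(0.6084844191292913))
[470.0, 245.0] (np.float64(-48.5), np.float64(0.3981600081179349))
time: 13.45
ee_pos: [0.4949, -0.093, 0.1309]
tcp_rot: [179.2, -0.3, -11.9]
wrist_force: [-0.7, -2.6, 0.3]
opening: 0.0296
shift mm [-1.9 21.9  7.2] units [-0.0075  0.0876  0.0287] turn units [ 0.0042 -0.0015 -0.0013] pos [ 0.4949 -0.093   0.1309] rot [179.24  -0.28 -11.89] q [-10.2  -2.5  -8.6  83.6  -0.8  91.7] F [-0.7 -2.6  0.3] open 0.0296 t 13.45
```

```bash
python3 -m pendant '[[0,-0.02,0,0,0,0,0.9],[0,-0.02,0,0,0,0,0.9],[0,-0.02,0,0,0,0,0.9],[0,-0.012,0,0,0,0,0.9],[0,0,0,0,0,0,0.9]]' ; python3 go.py .4886 -.1141 .124 -11.65; cat > sz.py <<'E'
from h import *
import sys
a=snap('side',sys.argv[1]+'.png'); b=a[165:285,190:350]
cv2.imwrite('pics/'+sys.argv[1]+'z.png',cv2.resize(b[:,:,::-1],None,fx=5,fy=5,interpolation=cv2.INTER_CUBIC))
E
python3 sz.py s2
```

```text
time: 13.95
ee_pos: [0.4981, -0.078, 0.1294]
tcp_rot: [178.8, -0.2, -12.0]
wrist_force: [-1.4, -2.4, 1.1]
opening: 0.0294
shift mm [-1.7 37.2  6.2] units [-0.0069  0.1488  0.0248] turn units [ 0.0069 -0.0011 -0.0021] pos [ 0.4981 -0.078   0.1294] rot [178.76  -0.21 -12.03] q [-8.2 -2.2 -8.6 83.6 -1.3 93.8] F [-1.4 -2.4  1.1] open 0.0294 t 13.95
```

View pics/s2z.png

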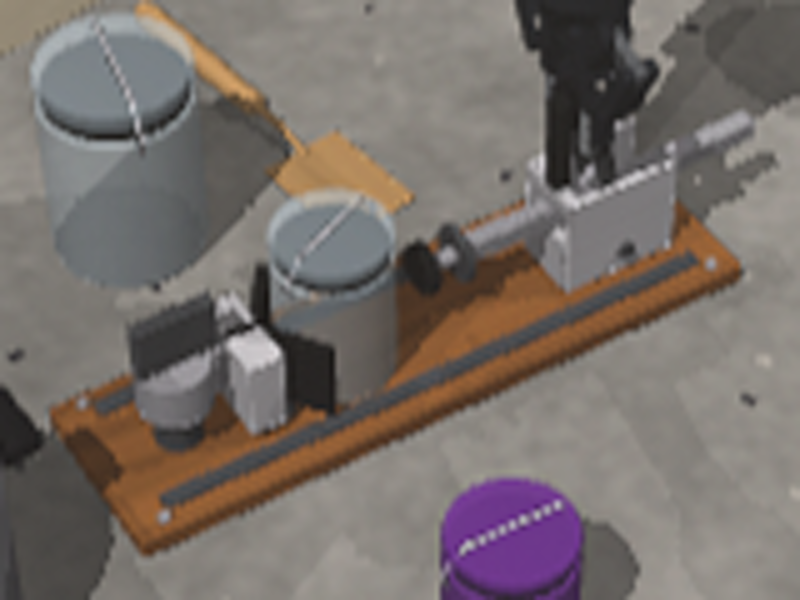

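```bash
python3 pm.py 422 268 455 252; python3 -m pendant '[[0,0.03,0,0,0,0,0.9],[0,0.03,0,0,0,0,0.9],[0,0.03,0,0,0,0,0.9],[0,0.03,0,0,0,0,0.9],[0,0.03,0,0,0,0,0.9],[0,0.012,0,0,0,0,0.9],[0,0,0,0,0,0,0.9]]'; python3 go.py .4905 -.1141 .129 -11.65
```

```text
[422.0, 268.0] (np.float64(-11.75), np.float64(0.7144109783332688))
[455.0, 252.0] (np.float64(-37.0), np.float64(0.4626240232639407))
time: 14.7
ee_pos: [0.4905, -0.1139, 0.1303]
tcp_rot: [179.9, -0.2, -11.8]
wrist_force: [1.0, 9.3, 3.0]
opening: 0.0297
shift mm [0.  0.2 1.3] units [0.     0.001  0.0054] turn units [ 0.0008 -0.0013 -0.0007] pos [ 0.4905 -0.1139  0.1303] rot [179.86  -0.24 -11.77] q [-13.   -2.4  -8.6  83.6  -0.1  88.8] F [1.  9.3 3. ] open 0.0297 t 14.7
```

Fully released (stop felt, +9 N). The stroke advanced the jaw about 13 mm. Second squeeze.

```bash
python3 -m pendant '[[0,-0.03,0,0,0,0,0.9],[0,-0.03,0,0,0,0,0.9],[0,-0.03,0,0,0,0,0.9],[0,-0.03,0,0,0,0,0.9],[0,-0.03,0,0,0,0,0.9],[0,-0.01,0,0,0,0,0.9],[0,0,0,0,0,0,0.9]]'; python3 go.py .4905 -.1141 .129 -11.65;python3 sz.py s3
```

```text
time: 15.4
ee_pos: [0.4971, -0.0826, 0.1301]
tcp_rot: [178.7, -0.2, -12.2]
wrist_force: [-1.3, -1.1, 2.7]
opening: 0.0294
shift mm [ 0.2 32.1  1.8] units [0.0007 0.1286 0.0073] turn units [ 0.007  -0.0013 -0.0029] pos [ 0.4971 -0.0826  0.1301] rot [178.74  -0.24 -12.17] q [-8.7 -2.3 -8.6 83.6 -1.3 93.5] F [-1.3 -1.1  2.7] open 0.0294 t 15.4
```

View pics/s3z.png

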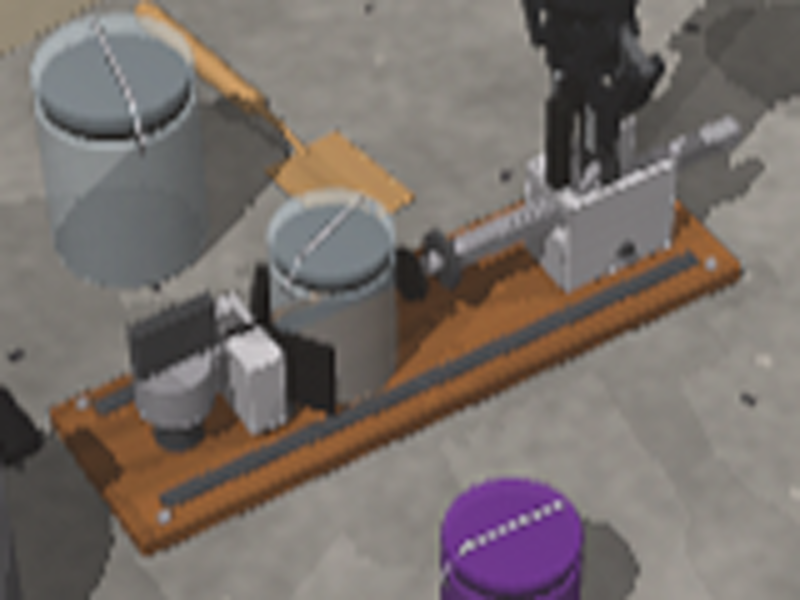

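```bash
python3 pm.py 437 262; python3 -m pendant '[[0,0.03,0,0,0,0,0.9],[0,0.03,0,0,0,0,0.9],[0,0.03,0,0,0,0,0.9],[0,0.03,0,0,0,0,0.9],[0,0.02,0,0,0,0,0.9],[0,0.01,0,0,0,0,0.9],[0,0,0,0,0,0,0.9]]'; python3 go.py .4905 -.1141 .129 -11.65;python3 sz.py s4
```

```text
[437.0, 262.0] (np.float64(-22.75), np.float64(0.8328866615927658))
time: 16.15
ee_pos: [0.4906, -0.1136, 0.1305]
tcp_rot: [-179.8, -0.3, -11.8]
wrist_force: [0.5, 7.1, 1.1]
opening: 0.0295
shift mm [-0.   0.5  1.5] units [-0.      0.0021  0.006 ] turn units [-0.0012 -0.0015 -0.0009] pos [ 0.4906 -0.1136  0.1305] rot [-179.79   -0.26  -11.82] q [-13.2  -2.5  -8.6  83.6   0.2  88.7] F [0.5 7.1 1.1] open 0.0295 t 16.15
```

View pics/s4z.png

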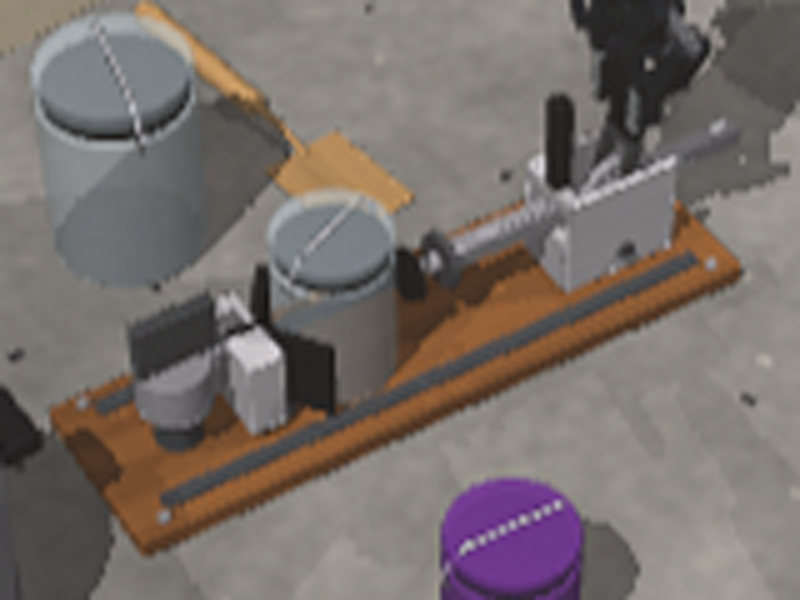

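Jaw held on release. Third squeeze.

```bash
python3 -m pendant '[[0,-0.03,0,0,0,0,0.9],[0,-0.03,0,0,0,0,0.9],[0,-0.03,0,0,0,0,0.9],[0,-0.03,0,0,0,0,0.9],[0,-0.03,0,0,0,0,0.9],[0,-0.01,0,0,0,0,0.9],[0,0,0,0,0,0,0.9]]'; python3 go.py .4905 -.1141 .129 -11.65;python3 sz.py s5; python3 -c "
from h import *
a=snap('scene','c5.png')
cv2.imwrite('pics/c5z.png',cv2.resize(a[170:320,240:370,::-1],None,fx=4,fy=4,interpolation=cv2.INTER_CUBIC))"
```

```text
time: 16.9
ee_pos: [0.4968, -0.0843, 0.1304]
tcp_rot: [178.9, -0.3, -12.3]
wrist_force: [-1.3, -0.9, 3.1]
opening: 0.0295
shift mm [ 0.2 30.4  2. ] units [0.0008 0.1217 0.0081] turn units [ 0.006  -0.0015 -0.0036] pos [ 0.4968 -0.0843  0.1304] rot [178.92  -0.27 -12.3 ] q [-9.  -2.4 -8.6 83.6 -1.1 93.3] F [-1.3 -0.9  3.1] open 0.0295 t 16.9
```

View pics/s5z.png

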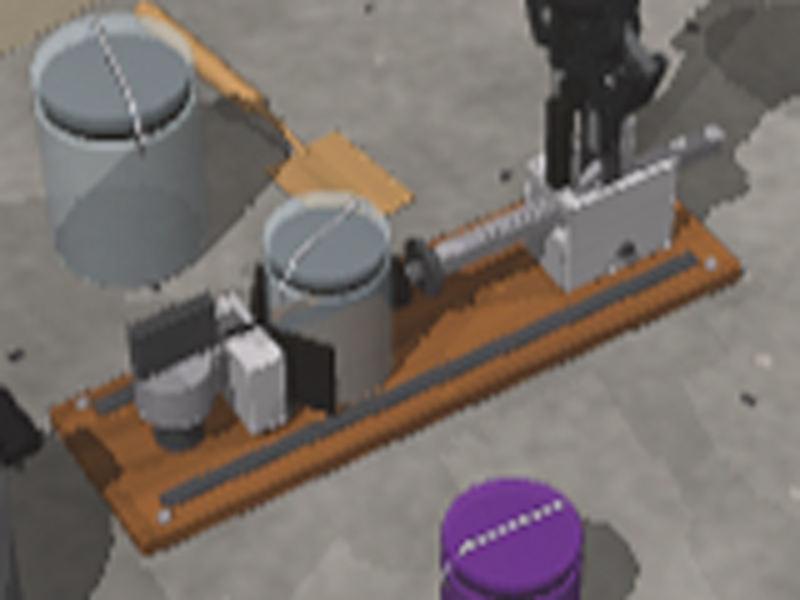

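View pics/c5z.png

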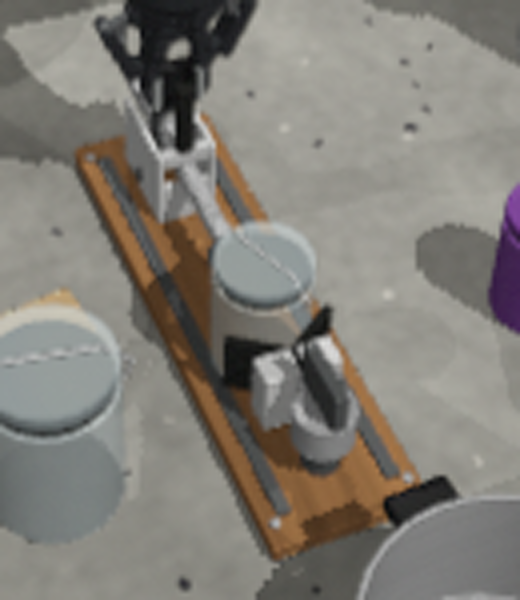

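Jar is now being pushed (right edge moved 397→391 in the side zoom); wing lines up with the rest's line in the scene view. I'll use the rod's rear tip to read the jaw advance.

```bash
sed -i 's/np.arange(-150,100/np.arange(-330,150/' pm.py; python3 - <<'E'
import cv2,numpy as np
L=[]
for n in ('side0','s1','s2','s4','s5'):
    a=cv2.imread(f'pics/{n}.png')[180:205,315:350]; L.append(cv2.resize(a,None,fx=8,fy=8,interpolation=cv2.INTER_CUBIC))
L.append(np.zeros_like(L[0]))
cv2.imwrite('pics/rod.png',np.vstack([np.hstack(L[:2]),np.hstack(L[2:4]),np.hstack(L[4:])]))
E
```

```text
(no output)
```

View pics/rod.png

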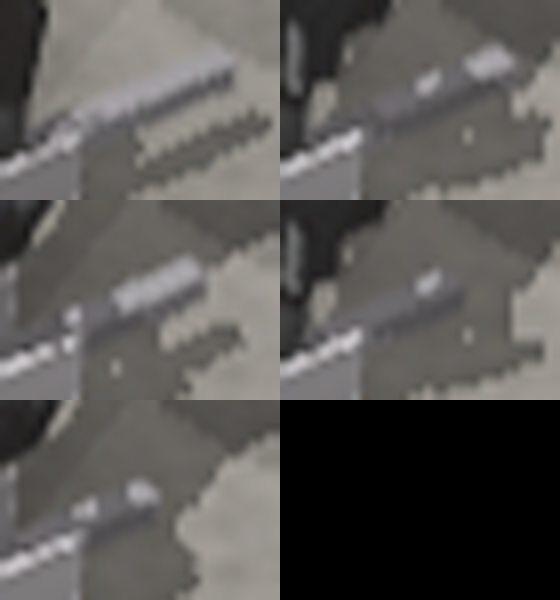

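```bash
python3 - <<'E'
from pm import *
for u,v in ((344.4,189),(340.6,190),(337.9,191.5),(334.75,192.5)): print(u,ypos(u,v))
for u,v in ((190+441/5,165+259/5),(190+423/5,165+268/5)):print(ypos(u,v))
# jar right-edge position: jar axis
E
```

```text
344.4 (np.float64(-289.0), np.float64(2.01116017940016))
340.6 (np.float64(-274.0), np.float64(1.386035246225878))
337.9 (np.float64(-262.0), np.float64(1.6635745024424329))
334.75 (np.float64(-249.5), np.float64(1.3015904400614633))
(np.float64(-26.25), np.float64(0.6084844191292913))
(np.float64(-12.25), np.float64(0.7957894300949079))
```

Jaw advance reads ≈16 → 31 → 43 → 55.5 mm (target ≈69). I'll finish this squeeze to its end, then release, so the last one stops mid-stroke.

```bash
python3 -m pendant '[[0,-0.015,0,0,0,0,0.9],[0,-0.014,0,0,0,0,0.9],[0,0,0,0,0,0,0.9]]'; python3 go.py .4905 -.1141 .129 -11.65; python3 sz.py s6;  python3 -m pendant '[[0,0.03,0,0,0,0,0.9],[0,0.03,0,0,0,0,0.9],[0,0.03,0,0,0,0,0.9],[0,0.03,0,0,0,0,0.9],[0,0.025,0,0,0,0,0.9],[0,0.014,0,0,0,0,0.9],[0,0,0,0,0,0,0.9]]'; python3 go.py .4905 -.1141 .129 -11.65;python3 sz.py s7
```

```text
time: 17.3
ee_pos: [0.4977, -0.0802, 0.1299]
tcp_rot: [178.6, -0.3, -12.5]
wrist_force: [-1.3, -2.5, 3.8]
opening: 0.0297
shift mm [ 0.3 34.6  1.7] units [0.0013 0.1386 0.0068] turn units [ 0.0077 -0.0014 -0.0046] pos [ 0.4977 -0.0802  0.1299] rot [178.62  -0.26 -12.48] q [-8.4 -2.3 -8.5 83.6 -1.4 94.1] F [-1.3 -2.5  3.8] open 0.0297 t 17.3
time: 18.05
ee_pos: [0.4908, -0.1128, 0.1305]
tcp_rot: [-179.9, -0.3, -12.1]
wrist_force: [0.5, 7.5, 3.8]
opening: 0.0297
shift mm [-0.   1.4  1.5] units [-0.0002  0.0055  0.0061] turn units [-0.0003 -0.0016 -0.0026] pos [ 0.4908 -0.1128  0.1305] rot [-179.94   -0.29  -12.11] q [-13.   -2.5  -8.7  83.5   0.1  89.1] F [0.5 7.5 3.8] open 0.0297 t 18.05
```

View pics/s7z.png

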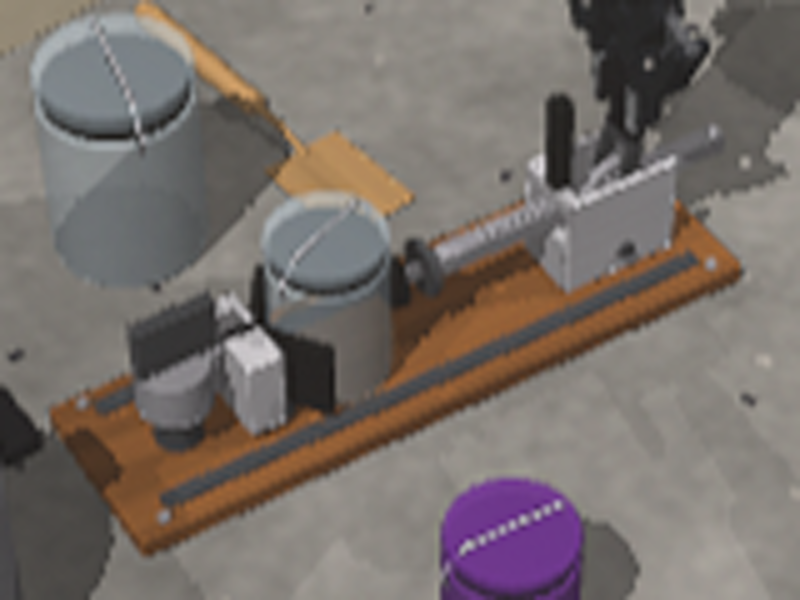

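```bash
python3 -m pendant '[[0,-0.02,0,0,0,0,0.9],[0,-0.02,0,0,0,0,0.9],[0,-0.02,0,0,0,0,0.9],[0,-0.02,0,0,0,0,0.9],[0,-0.01,0,0,0,0,0.9],[0,0,0,0,0,0,0.9]]'; python3 go.py .4905 -.1141 .129 -11.65;python3 sz.py s8
```

```text
time: 18.7
ee_pos: [0.4946, -0.0949, 0.1311]
tcp_rot: [179.4, -0.3, -12.3]
wrist_force: [-1.3, -3.8, 3.2]
opening: 0.0294
shift mm [ 0.1 19.6  2.3] units [0.0004 0.0785 0.0092] turn units [ 0.0031 -0.0017 -0.0037] pos [ 0.4946 -0.0949  0.1311] rot [179.45  -0.31 -12.31] q [-10.5  -2.5  -8.6  83.6  -0.6  91.8] F [-1.3 -3.8  3.2] open 0.0294 t 18.7
```

View pics/s8z.png

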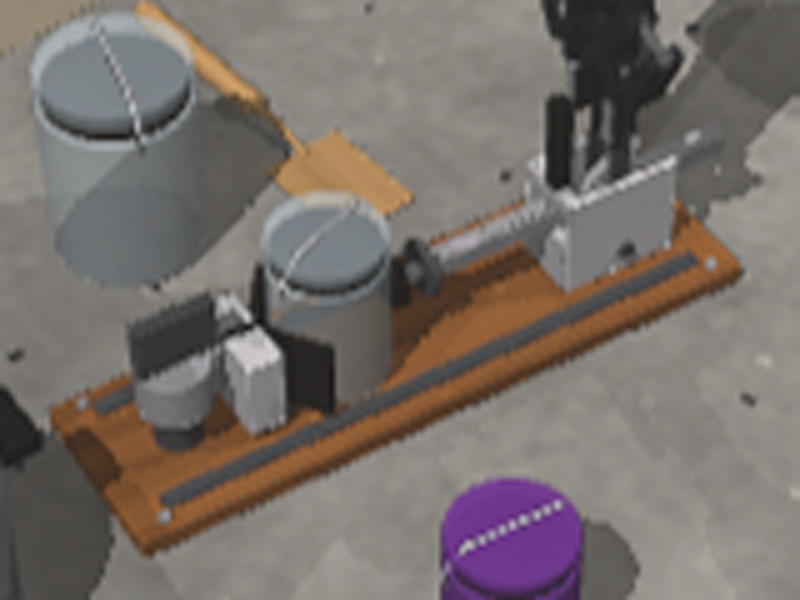

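```bash
cat > panels.py <<'E'
import cv2,numpy as np,sys
L=[];M=[]
for n in sys.argv[1:]:
    im=cv2.imread(f'pics/{n}.png')
    L.append(cv2.resize(im[184:202,318:348],None,fx=8,fy=8,interpolation=cv2.INTER_CUBIC))
    M.append(cv2.resize(im[205:229,260:290],None,fx=8,fy=8,interpolation=cv2.INTER_CUBIC))
cv2.imwrite('pics/panel_%s.png'%sys.argv[-1],np.vstack([np.hstack(L),np.hstack(M)]))
E
python3 panels.py s6 s7 s8
```

```text
(no output)
```

View pics/panel_s8.png

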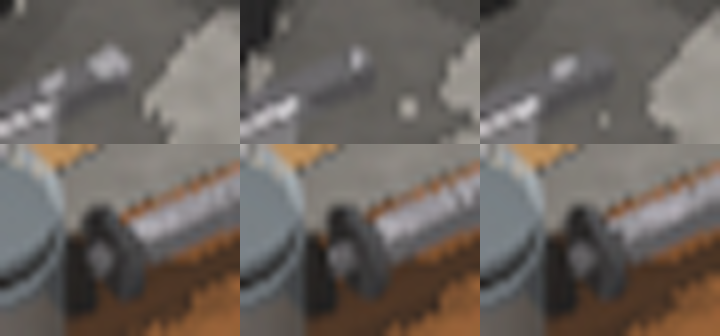

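Jaw has hardly moved yet in this stroke (ratchet dead travel). Continuing in small steps.

```bash
python3 -m pendant '[[0,-0.02,0,0,0,0,0.9],[0,-0.01,0,0,0,0,0.9],[0,0,0,0,0,0,0.9]]'; python3 go.py .4905 -.1141 .129 -11.65;python3 sz.py s9;  python3 -m pendant '[[0,-0.015,0,0,0,0,0.9],[0,-0.01,0,0,0,0,0.9],[0,0,0,0,0,0,0.9]]'; python3 go.py .4905 -.1141 .129 -11.65;python3 sz.py s10; python3 panels.py s8 s9 s10
```

```text
time: 19.05
ee_pos: [0.4958, -0.0891, 0.1308]
tcp_rot: [179.3, -0.3, -12.4]
wrist_force: [-1.7, -5.6, 2.2]
opening: 0.0299
shift mm [ 0.2 25.5  2.1] units [0.0006 0.1021 0.0085] turn units [ 0.0042 -0.0016 -0.0041] pos [ 0.4958 -0.0891  0.1308] rot [179.25  -0.3  -12.39] q [-9.8 -2.4 -8.6 83.6 -0.8 92.6] F [-1.7 -5.6  2.2] open 0.0299 t 19.05
time: 19.4
ee_pos: [0.4967, -0.0851, 0.1304]
tcp_rot: [179.0, -0.3, -12.5]
wrist_force: [-0.9, -4.2, 3.9]
opening: 0.03
shift mm [ 0.3 29.7  1.9] units [0.0011 0.1186 0.0075] turn units [ 0.0055 -0.0015 -0.0047] pos [ 0.4967 -0.0851  0.1304] rot [179.01  -0.27 -12.5 ] q [-9.1 -2.4 -8.6 83.6 -1.  93.3] F [-0.9 -4.2  3.9] open 0.03 t 19.4
```

View pics/panel_s10.png

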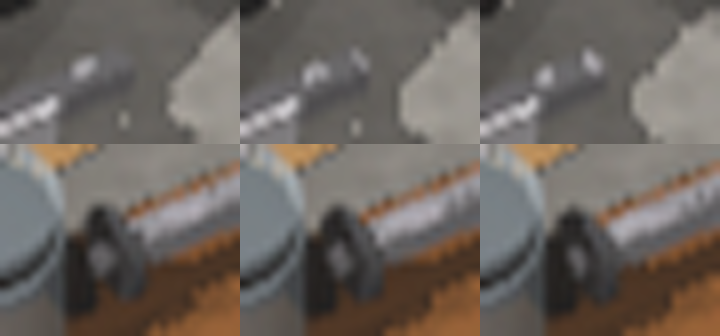

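Jaw is moving again (~3 mm) with the jar stationary, so the pad is starting to sink. The side camera's frame differs from the wrist's by ~6 mm, so I'll refit the clamp frame in the side view from its own board corners and get a cleaner jaw reading.

```bash
python3 - <<'E'
import h
from h import *
from scipy.optimize import least_squares
d=bot.calibration('side')
px=lambda x,y:(x/5+190,y/5+165)
obs=[((-65,-220,18),px(742,266)),((-65,230,18),px(147,543)),((65,230,18),px(52,412)),((-8,-105,165),None)]
obs=[o for o in obs if o[1]]
def setp(p): h.ORG=np.array(p[:2]);h.YAW=p[2]
def f(p):
    setp(p); return np.concatenate([np.array(proj(d,h.W(*o[0])))-o[1] for o in obs])
r=least_squares(f,[.5223,.0491,-11.65],x_scale=[.001,.001,.1]);print(r.x,r.fun.round(2)); setp(r.x)
import pm
pm.W=h.W
ys=np.arange(-330,150,.25)
def yp(u,v,X=0,Z=70):
    P=np.array([proj(d,h.W(X,y,Z)) for y in ys]);e=np.hypot(*(P-[u,v]).T);i=e.argmin();return ys[i],round(e[i],2)
print('rod J', [ (yp(u,v)[0]+305,yp(u,v)[1]) for u,v in ((344.4,189),(340.6,190),(337.9,191.5),(334.75,192.5),(318+123/8,184+72/8))])
print('pad J',[ (yp(*px(a,b))[0]+41,yp(*px(a,b))[1]) for a,b in ((441,259),(422,268))])
print('disc',[ yp(*px(a,b)) for a,b in ((470,245),(455,252),(437,262),(423,268))], yp(260+110/8,205+(256-144)/8))
# jar lid top predicted px for seated
for Y in (52,60): print('jar rim right/left/near', [ (np.array(proj(d,h.W(x,y,112)))-[190,165])*5 for x,y in ((0,Y-40),(-40,Y),(0,Y+40))])
print('post top',(np.array(proj(d,h.W(0,-112,165)))-[190,165])*5,'rest back top',(np.array(proj(d,h.W(0,135,88)))-[190,165])*5)
E
```

```text
[  0.51669404   0.0470604  -11.43391204] [ 0.83 -0.66 -0.21  0.71 -0.57 -0.39]
rod J [(np.float64(20.75), np.float64(1.11)), (np.float64(35.75), np.float64(0.47)), (np.float64(47.5), np.float64(0.73)), (np.float64(60.0), np.float64(0.36)), (np.float64(65.75), np.float64(0.25))]
pad J [(np.float64(19.25), np.float64(0.58)), (np.float64(33.75), np.float64(0.49))]
disc [(np.float64(-44.0), np.float64(0.77)), (np.float64(-32.5), np.float64(0.72)), (np.float64(-18.25), np.float64(0.36)), (np.float64(-8.0), np.float64(0.41))] (np.float64(-4.75), np.float64(0.39))
jar rim right/left/near [array([396.51557573, 234.23691962]), array([375.16821554, 297.63457761]), array([285.15037071, 283.21212697])]
jar rim right/left/near [array([385.56725974, 239.05164457]), array([363.90746028, 302.69063884]), array([273.77934732, 288.21281195])]
post top [563.69327435  99.74889302] rest back top [225.64234271 337.74677118]
```

Refit reading: jaw ≈ 65–66 mm, i.e. sink ≈ 4–6 mm. Squeezing ~5 mm further should add ~2.5 mm.

```bash
python3 -m pendant '[[0,-0.014,0,0,0,0,0.9],[0,-0.012,0,0,0,0,0.9],[0,0,0,0,0,0,0.9]]'; python3 go.py .4905 -.1141 .129 -11.65;python3 sz.py s11; python3 - <<'E'
from h import *
F=[]
for i in range(6):
    bot.camera('side'); F.append(bot.get_obs()['wrist_force'])
F=np.array(F); u=np.array([.202,.979]); print((F[:,:2]@u).round(1), (F[:,:2]@u).mean())
from h import *
g=lambda n:cv2.resize(cv2.cvtColor(cv2.imread(f'pics/{n}.png'),cv2.COLOR_BGR2GRAY),None,fx=8,fy=8,interpolation=cv2.INTER_CUBIC)
ref=g('s10'); t=ref[209*8:225*8,270*8:279*8]
for n in ('s2','s4','s5','s6','s7','s8','s9','s10','s11'):
    im=g(n)[200*8:235*8,255*8:310*8]; r=cv2.matchTemplate(im,t,cv2.TM_CCOEFF_NORMED); _,m,_,l=cv2.minMaxLoc(r)
    j=g(n)[195*8:230*8,235*8:285*8]; tj=ref[202*8:226*8,242*8:264*8]; r2=cv2.matchTemplate(j,tj,cv2.TM_CCOEFF_NORMED); _,m2,_,l2=cv2.minMaxLoc(r2)
    print(n,'jaw',(l[0]/8+255-270,l[1]/8+200-209),round(m,2),'jar',(l2[0]/8+235-242,l2[1]/8+195-202),round(m2,3))
E
python3 panels.py s8 s10 s11
```

```text
time: 19.75
ee_pos: [0.4975, -0.0811, 0.1299]
tcp_rot: [178.7, -0.3, -12.6]
wrist_force: [-0.9, -4.2, 3.1]
opening: 0.0296
shift mm [ 0.4 33.7  1.6] units [0.0015 0.1349 0.0064] turn units [ 0.0071 -0.0013 -0.0054] pos [ 0.4975 -0.0811  0.1299] rot [178.73  -0.25 -12.63] q [-8.5 -2.3 -8.6 83.6 -1.3 94.1] F [-0.9 -4.2  3.1] open 0.0296 t 19.75
[-6.5 -6.  -5.5 -6.5 -7.1 -5.8] -6.239337467319637
s2 jaw (7.75, -3.5) 0.85 jar (1.0, -0.5) 0.947
s4 jaw (4.75, -2.125) 0.89 jar (1.0, -0.5) 0.945
s5 jaw (0.875, -0.5) 0.97 jar (0.125, 0.0) 0.985
s6 jaw (0.5, -0.25) 0.98 jar (0.0, 0.0) 0.997
s7 jaw (0.875, -0.375) 0.96 jar (0.0, 0.0) 0.997
s8 jaw (0.75, -0.375) 0.97 jar (0.0, 0.0) 0.998
s9 jaw (0.375, -0.125) 0.99 jar (0.0, 0.0) 0.998
s10 jaw (0.0, 0.0) 1.0 jar (0.0, 0.0) 1.0
s11 jaw (-0.5, 0.25) 0.99 jar (0.0, 0.0) 0.997
```

View pics/panel_s11.png

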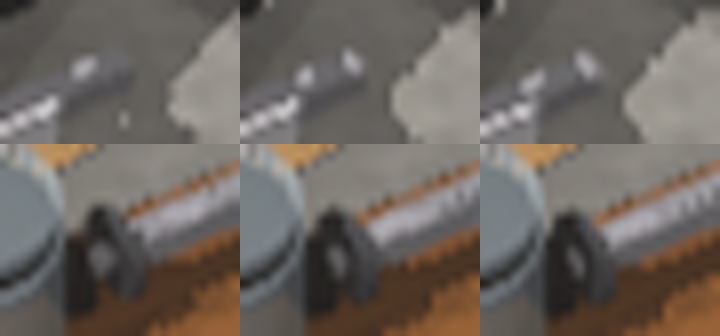

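View pics/s11z.png

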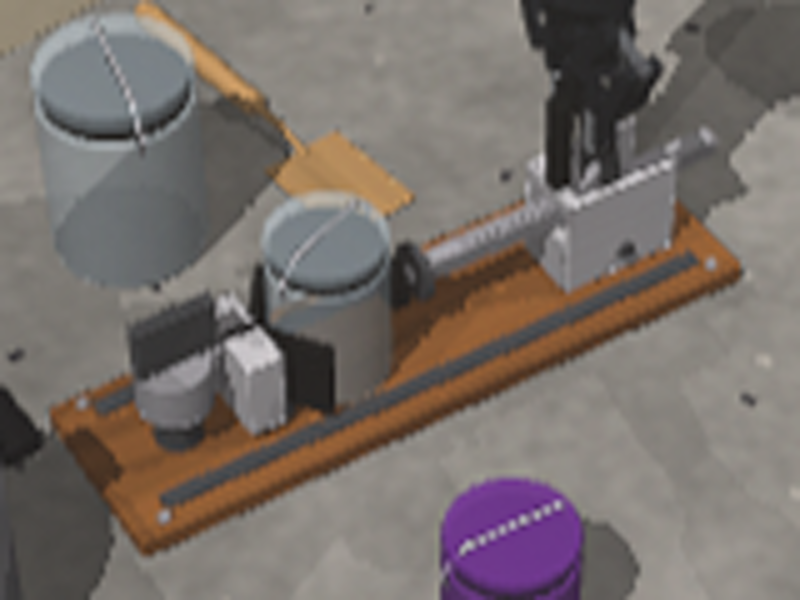

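Tracking: jar is seated and stationary. The jaw was pushed back 1.4 mm on the last release (so ~3.5 mm sink then) and has advanced 5.0 mm since, giving sink ≈ 8 mm. The paddle force of 6.2 N fits. A final check that it holds:

```bash
python3 sz.py s12; python3 - <<'E'
from h import *
g=lambda n:cv2.resize(cv2.cvtColor(cv2.imread(f'pics/{n}.png'),cv2.COLOR_BGR2GRAY),None,fx=8,fy=8,interpolation=cv2.INTER_CUBIC)
ref=g('s10'); t=ref[209*8:225*8,270*8:279*8]
im=g('s12')[200*8:235*8,255*8:310*8]; _,m,_,l=cv2.minMaxLoc(cv2.matchTemplate(im,t,cv2.TM_CCOEFF_NORMED)); print(l[0]/8-15,m)
a=snap('scene','c12.png'); cv2.imwrite('pics/c12z.png',cv2.resize(a[150:320,180:370,::-1],None,fx=3.5,fy=3.5,interpolation=cv2.INTER_CUBIC))
o=bot.get_obs(); print(o['time'],o['ee_pos'],o['wrist_force'],o['opening'])
E
```

```text
-0.5 0.9880724549293518
20.2 [ 0.49750506 -0.08100467  0.12983798] [-1.88039404 -5.10808327  0.9993323 ] 0.02942437566065432
```

View pics/c12z.png

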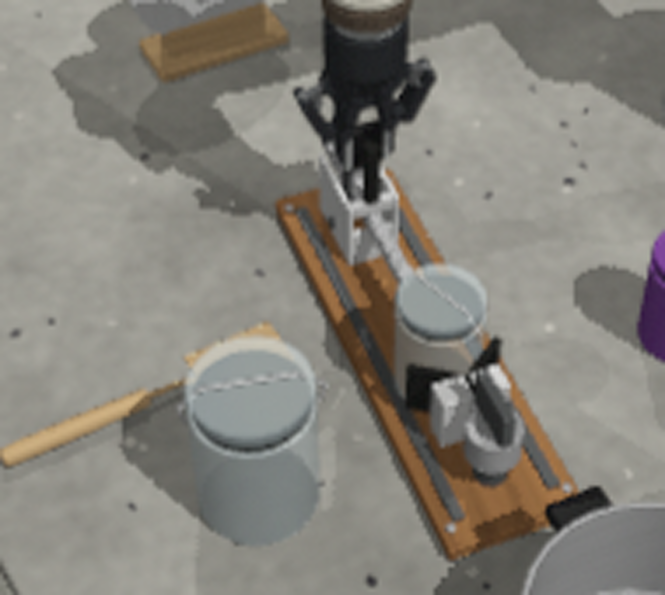

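Pad steady. I'll just check the pot lid in the full frame.

View pics/c12.png

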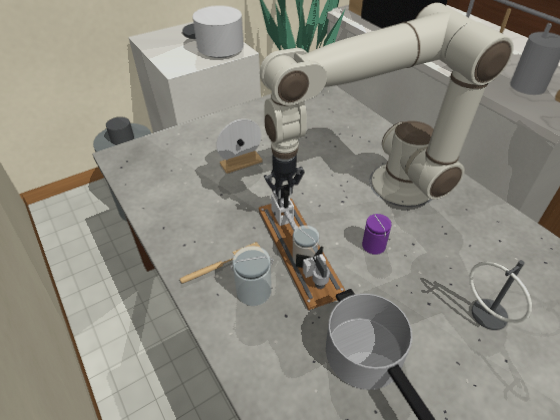

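Everything is in place: pot lid (240,145), spatula and cooker have not moved, and the jar is upright. Handing in.

```bash
python3 -c "
from workcell import bot
bot.job_done(); o=bot.get_obs(); print(o['time'],o['ee_pos'],o['wrist_force'])"
```

```text
the job is handed in; nothing more can be done
the job is handed in; nothing more can be done
```

The jar is held in the clamp with the lock collar on its mark, and I handed the job in at about 20 s with the trigger still squeezed.

**Collar:** I gripped the wing and turned it about 78° counter-clockwise. The wrist picture shows the cam nose at the black line on the rest. The tool angle was within about 1° of my estimate for the locked mark.

**Trigger:** I pinched the paddle and made four squeezes, stopping the last one near the end of its stroke. Only the paddle was touched. The jar slid about 4 mm onto the rest and then stayed still.

**Last checks:**
- **Pad sink:** about 8 mm by tracking the jaw in the side pictures. The jaw was pushed back to roughly 3.5 mm on the last release and has advanced about 5 mm since. The paddle force of about 6 N fits that.
- **Steadiness:** jaw and jar did not move between the last side pictures, and the jar stands upright.
- **Bystanders:** the cooker, spatula and pot lid look unmoved in the final scene picture.

**Disagreement:** the side and wrist cameras place the clamp about 6 mm apart. Reading the rod position straight from the side camera gives a sink nearer 6.5 mm, so the true value is probably 6.5 to 8.5 mm, well short of the 16 mm limit.

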